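# Knock a finished cup up out of its sizing die

### The arm

A 6-joint arm with a two-finger parallel gripper is mounted at the origin on a cart in front of the work surface, level with it; the furniture and walls round the work are solid. World frame = base frame: x ahead of the robot, y to its left, z up, the work surface at z = 0. Lengths are in mm, angles in degrees, forces in N, time in s.
With the tool pointing down it reaches from about 325 to 775 mm from the base axis. Payload 5.5 kg.
Tool frame: the origin (TCP) lies at the centre of the arm's flange, where the gripper is bolted on; the fingertips stand 182 mm ahead of it and the grasp point (between the pads) lies 163 mm ahead of it; z points along the fingers, y is the direction in which the jaws open and shut (so a half turn about z gives the same grasp; the last joint's range is limited). The gripper opens to 88 mm and grips with 3 to 60 N. Pads are 20 mm wide; open, the fingers measure 115 mm over their backs; the gripper's body (75 mm by 178 mm) begins 61 mm behind the grasp point.
Start: joints at [67.282, 5.22, 70.514, -0, 104.267, -3.249], TCP at [199.985, 565.707, 404.631] pointing down, gripper open.
Joint ranges: [-164.24, 164.24], [-49.07, 125.15], [9.68, 141.18], [-86.29, 266.29], [3.28, 154.24], [-151.56, 151.56]. Speed limits (degrees/s): [147.25, 147.25, 172.46, 180, 180, 180].

### API

Orientations are given as a 3x3 rotation matrix whose columns are the frame's x, y, z axes.
In Python, from bench import env, vision, finder gives the robot as it stands.
- The arm moves only by the tool step_arm, never from a script. Its argument "moves" is a list of rows, each an object of numbers: "dx", "dy", "dz": the shift along the tool's x, y, z in mm; "ax", "ay", "az": the turn, a rotation vector about the tool's x, y, z in rad; "grip": the closure, from 0 (fully open) to 1 (shut). In form: [{"dx": .., "dy": .., "dz": .., "ax": .., "ay": .., "az": .., "grip": ..}, ...]. A call has 1 to 12 rows; each row shifts and turns the pose as measured when the row begins, along the tool's axes as they then stand; what a row does not reach is not made up. A row lasts 1/8 s, in which the tool goes at most 62.5 mm and 10.7 degrees, less where a joint would pass 70% of its speed; a pose out of reach is approached as far as the arm can. A call is refused whole if a number of a shift passes 62.5 or a number of a turn 0.188, either way. A call with a gripper value outside its range is refused whole. The fingers move at their own pace and stop on an object; "force" is the grip in N (left out, the last holds). Time passes only in rows, so rows that do not move let the fingers close. It gives the time, the measured TCP pose, the force and the opening at its end, in the units of the state.
- env.sense(): the state, without advancing time (a new reading comes with each control period).
- vision.get_image(name): name is "scene" or "side" or "wrist"; returns a dict with "img" (400x640x3 uint8, blue, green, red), "fx", "fy", "cx", "cy" (pixels), "distortion" ([k1, k2, p1, p2, k3] as OpenCV has them; the pictures are not rectified), "T" (4x4, takes a point from camera to world coordinates). Camera axes: x right, y up, looking along -z (the intrinsics and any distortion apply to the point x, -y, -z); pixel columns grow to the right and rows downward; lengths in mm; the calibration is good to about 2 mm. A picture is of the moment at which its call begins. There is no depth.
- env.sign_off(): hands the job in, once; it reports no verdict.
Trained networks look in a picture, given as the dict that the camera call returned (one of the last four; its "shot" number tells which), for a name from the list of things; names that differ only in an ending like _2 or _b are one class to them, and where a whole thing is asked for, a point or a joint stands for the part that bears it (a point fixed in the world has none). Each returns a list of dicts, best first, with "conf" (0 to 1); they miss things now and then, are a little off and sometimes report something else, mostly with a low value. They report only what shows in the picture. A call takes as long as a camera call.
- finder.boxes_of(picture, name): "at" ([row, column] in pixels, amid what is visible of it).
- finder.silhouettes(picture, name): "region" (400x640 bool, what is visible of it) and "at" ([row, column] in pixels, amid what is visible of it).
The state is a dict: "clock": time; "qpos": joint angles; "joint_velocities": joint speeds; "tau": joint torques, N m; "position": TCP position; "ee_rot": TCP orientation; "ft_force": force on the tool from outside, world axes, zero at the start; "ft_torque": the same for the moment, N m; "opening": finger opening in mm.
Only numpy, scipy, OpenCV 4.12 (cv2) and the standard library are available. Lean on these libraries where they do the work, as an engineer would, in place of code of your own. Each camera call takes 0.05 s, during which the arm holds its last target. There are 200 camera calls.

### The job

A sized steel cup sits in the die and has to be knocked out: with your fingertips, first push the keeper strap aside by its black knob until it no longer lies over the cup, then reach down through the window of the yellow guard and press the red pad of the knock-out lever all the way down, so that the cup rises. The lever springs back, so finish while still holding it down for a colleague to take the cup. Do not touch the guard or the cup, and leave the other things on the bench where they are.

Things in the scene. Friction and masses are not known exactly. Their poses are not given: they have to be found in the camera images.
- die: Fixed steel die fixture. Origin: on the worktop below the die's axis; x points to its back, y to its left, z up (given with its yaw). Base plate 140 (x) x 300 (y) x 10 mm, its y extent from -216 to +84 mm. Die plate 120 x 140 mm, centred on the origin, top at z = 66 mm, with a 69 mm bore 22 mm deep in which the cup stands.
- cup_rim (a point): Centre of the rim of the deep drawn steel cup in the die, diameter 64 mm, height 47 mm. Before knock-out the rim is 91 mm above the worktop; with the lever fully down it is 105 mm.
- cup: The same cup; origin at the centre of its underside. Not to be touched by the robot.
- keeper (a joint): Angle (rad) of the keeper, a dark steel strap that swings level about a post at x = 0, y = +55 mm in the die's frame. At 0 (starts -0.15 to 0.2) it points along the die's -y across the cup and blocks it; growing angle swings its free end to the die's +x (counter-clockwise from above); clear of the cup past 0.85, stop at 1.5. Stays where left; under 2 N at the knob.
- knob_mid (a point): Middle of the black upright knob on the strap, 85 mm from the post's axis. Knob 20 mm diameter, from 106 to 140 mm above the worktop (this point at 122 mm), on a 10 mm neck. The strap below it is 18 mm wide, its free end 100 mm from the post, underside 94 and top 100 mm above the worktop.
- guard: Yellow sheet steel guard over the press end of the lever, fixed to the die fixture, 110 (x) x 104 mm (y); origin on the worktop below its centre, at y = -163 mm in the die's frame, axes as the die's. Its top panel slopes, from 52 mm above the worktop at the front (-x) to 77 mm at the back. Not to be touched by the robot.
- window (a point): Centre of the window in the guard's sloping top, 64 mm above the worktop. The opening is 70 x 70 mm between the middles of its 5 mm thick black rubber edging: 65 x 65 mm clear (63 mm along x seen from above), sides along the die's x and y.
- lever (a joint): Angle (rad) of the knock-out rocker lever: 0 at rest, 0.2 fully down at its stop. A spring pushes it back: about 4 N at the pad to start, 9 N when fully down. Its other end lifts the cup by 14 mm over the full stroke.
- pad_top (a point): Centre of the upper face of the lever's red round pad, 30 mm diameter, below the window's middle: about 54 mm above the worktop at rest; it sinks 17 mm to the stop.
- cup_a: Loose bystander: steel cup, 64 mm diameter, 47 mm high; origin at the centre of its underside.
- cup_b: Loose bystander: steel cup like cup_a.
- cup_c: Loose bystander: steel cup like cup_a.
- cup_d: Loose bystander: steel cup like cup_a.
- marker: Loose bystander: black marker pen, 140 mm long, 17 mm high, lying; origin under its middle.
- brush: Loose bystander: flat chip brush with wooden handle, 200 mm long, 12 mm high, lying; origin under its middle.
- caliper: Loose bystander: steel caliper, 212 mm long, 13 mm high, lying; origin under its middle.

How it is judged (in metres and radians):
On the way, in this order (a step that is already met when the one before it is completed fails the run):
1. the keeper strap is swung clear of the cup (past 0.85 rad) (value of joint keeper above 0.85 rad), for 0.2 s.
2. the lever is pressed down (past 0.17 rad) and the cup has risen 10 mm (value of joint lever above 0.17 rad and z of cup in the frame of die above 0.054 m), for 0.3 s.
At the end, for the whole second after the job is handed in: The fingers hold the lever's pad down (more than 1.5 N, lever past 0.17 of 0.2 rad), the keeper is clear of the cup (past 0.85 rad), and the cup stands upright (within 0.12 rad), at rest, raised 10 to 20 mm and within 8 mm of the die's axis (all of step 2 and value of joint keeper above 0.85 rad and contact force between the fingers and lever above 1.5 N and z of cup in the frame of die below 0.064 m and horizontal distance between cup and die below 0.008 m and angle between cup's own z axis and vertical below 0.12 rad and linear speed of cup below 0.02 m/s); the arm keeps its last pose, push and grip.
It fails at once if the guard is touched (more than 0.5 N) (contact force between any of the arm, the fingers and guard above 0.5 N).
It fails at once if the cup in the die is touched by the robot (more than 0.5 N) (contact force between any of the arm, the fingers and cup above 0.5 N).
It fails at once if the cup is lifted out of the die (z of cup in the frame of die above 0.067 m).
It fails at once if a bystander is moved by more than 15 mm (distance of any of cup_a, cup_b, cup_c, cup_d, marker, brush, caliper from where it was at the start of the episode above 0.015 m).
It also fails if it takes over 38 s, if anything falls off the work surface, if the arm or the gripper's body presses on something with over 40 N, if the wrist force passes 120 N, or if a joint passes its speed limit or range.

## Working session

There is one attempt and no reset: what is moved stays moved. The work goes in short steps, Python scripts to look and compute and a tool call to move; the robot and the scene stay as the last step left them, time stands still between calls to the robot, and variables do not carry over. Pictures are saved under pics/ and viewed, on a budget of 10 in all, crops included, one or two more only if the job needs it, and the job is handed in when it is done.

Besides the shell and the picture viewer there is one more tool, called after "Request:" in YAML: its name, and indented under it one key for each argument. step_arm: Moves the arm, as the interface text tells. Its arguments: {"type":"object","properties":{"moves":{"type":"array","items":{"type":"object","properties":{"dx":{"type":"number"},"dy":{"type":"number"},"dz":{"type":"number"},"ax":{"type":"number"},"ay":{"type":"number"},"az":{"type":"number"},"grip":{"type":"number"}}}},"force":{"type":"number"}},"required":["moves"]}

```bash
ls; mkdir -p pics
cat > h.py <<'E'
import numpy as np, cv2
from bench import env, vision, finder
def ray(p,rc):
    K=np.array([[p['fx'],0,p['cx']],[0,p['fy'],p['cy']],[0,0,1.]])
    u=cv2.undistortPoints(np.array([[[rc[1],rc[0]]]],float),K,np.array(p['distortion'],float))[0,0]
    T=np.array(p['T']); d=T[:3,:3]@np.array([u[0],-u[1],-1.]); return T[:3,3],d/np.linalg.norm(d)
def atz(p,rc,z):
    o,d=ray(p,rc); return o+d*(z-o[2])/d[2]
def proj(p,P):
    K=np.array([[p['fx'],0,p['cx']],[0,p['fy'],p['cy']],[0,0,1.]])
    T=np.array(p['T']); c=(np.atleast_2d(P)-T[:3,3])@T[:3,:3]; c=c*[1,-1,-1]
    return cv2.projectPoints(c,np.zeros(3),np.zeros(3),K,np.array(p['distortion'],float))[0][:,0]
def tri(a,b):
    A=np.zeros((3,3));v=np.zeros(3)
    for o,d in (a,b):
        M=np.eye(3)-np.outer(d,d);A+=M;v+=M@o
    return np.linalg.solve(A,v)
E
python3 - <<'E'
from h import *
np.set_printoptions(precision=1,suppress=True)
s=env.sense();print(s['ee_rot'],s['clock'])
P={n:vision.get_image(n) for n in('scene','side','wrist')}
for n,p in P.items():
    print(n,np.array(p['T'])[:3,3])
    for t,z in (('knob_mid',122),('window',64),('pad_top',54),('guard',60),('die',40),('cup',80),('keeper',97)):
        for r in finder.boxes_of(p,t)[:4]: print(t,round(r['conf'],2),r['at'],atz(p,r['at'],z))
cv2.imwrite('pics/a.png',np.vstack([P['scene']['img'],P['side']['img']])[:, :] if 0 else P['scene']['img'])
cv2.imwrite('pics/b.png',P['side']['img']);cv2.imwrite('pics/c.png',P['wrist']['img'])
E
```

```text
pics
[[-0.9  0.3 -0. ]
 [ 0.3  0.9 -0. ]
 [ 0.  -0.  -1. ]] 0.0
scene [ 179.2 -364.1 1033.6]
knob_mid 0.78 [213.0, 303.2] [497.  271.6 122. ]
knob_mid 0.59 [275.0, 320.8] [436.3  60.1 122. ]
window 0.55 [272.1, 326.4] [471.5  87.   64. ]
pad_top 0.57 [260.3, 320.4] [479.3 135.   54. ]
guard 0.85 [274.1, 325.3] [466.6  84.9  60. ]
die 0.73 [237.3, 304.3] [481.7 240.8  40. ]
die 0.72 [185.4, 244.7] [404.5 542.   40. ]
cup 0.88 [185.3, 334.9] [663.5 352.6  80. ]
cup 0.77 [186.0, 270.7] [471.3 458.9  80. ]
cup 0.75 [219.4, 302.4] [497.1 279.6  80. ]
cup 0.68 [170.7, 296.4] [581.6 479.8  80. ]
keeper 0.73 [222.2, 300.7] [481.7 261.2  97. ]
keeper 0.69 [211.7, 301.1] [502.4 297.   97. ]
side [  13.8 1199.8  704.7]
knob_mid 0.79 [207.5, 343.6] [484.5 309.9 122. ]
window 0.76 [200.1, 372.0] [480.3 136.9  64. ]
window 0.73 [202.7, 377.3] [459.9 142.8  64. ]
pad_top 0.62 [203.8, 377.5] [463.5 132.2  54. ]
pad_top 0.35 [231.3, 266.5] [654.3 429.4  54. ]
guard 0.97 [199.7, 370.1] [489.2 131.   60. ]
die 0.96 [233.9, 341.9] [484.8 313.7  40. ]
cup 0.76 [265.3, 265.3] [543. 576.  80.]
cup 0.67 [216.1, 282.9] [637.2 375.7  80. ]
cup 0.64 [275.0, 296.6] [461.6 566.9  80. ]
cup 0.59 [233.1, 266.2] [624.2 467.3  80. ]
keeper 0.74 [200.0, 373.0] [454.1 189.5  97. ]
keeper 0.69 [209.5, 343.3] [500.1 281.7  97. ]
wrist [136.7 589.  383.7]
```

View pics/a.png

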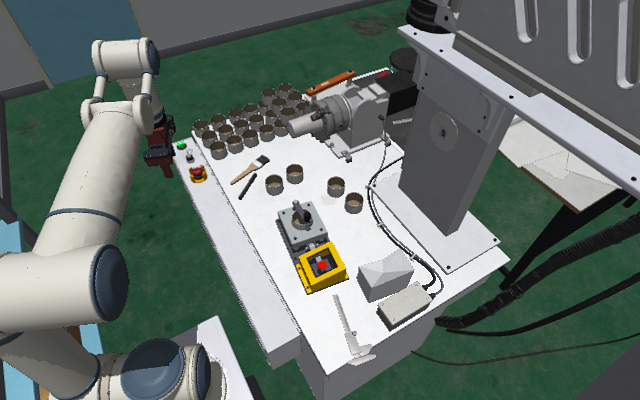

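View pics/b.png

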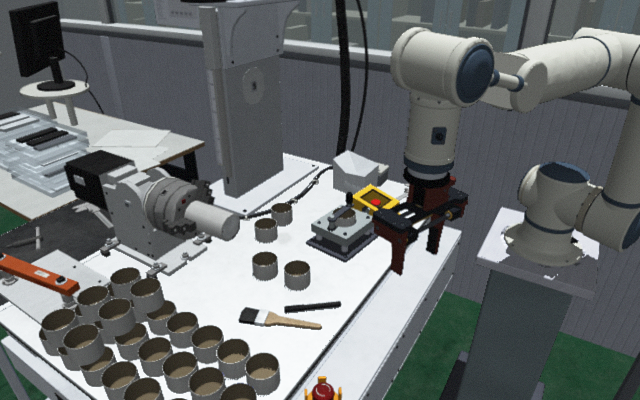

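Request:
step_arm:
  moves:
    - {"dx": -53,"dy": -29}
    - {"dx": -53,"dy": -29}
    - {"dx": -53,"dy": -29}
    - {"dx": -53,"dy": -29}
    - {"dx": -53,"dy": -29}
    - {"dx": -53,"dy": -29}
    - {"dx": -53,"dy": -29}
    - {"dx": 0,"dy": 0}

```text
schema error: expected keys dx, dy, dz, ax, ay, az, grip
```

```bash
cat > look.py <<'E'
from h import *
import sys
np.set_printoptions(precision=1,suppress=True)
s=env.sense();print(s['position'],s['ee_rot'],s['clock'],s['opening'],s['ft_force'])
p=vision.get_image('wrist');print(np.array(p['T']),p['fx'])
for t,z in (('knob_mid',122),('window',64),('pad_top',54),('guard',60),('die',40),('cup',91),('keeper',97)):
    for r in finder.boxes_of(p,t)[:3]: print(t,round(r['conf'],2),r['at'],atz(p,r['at'],z))
cv2.imwrite(sys.argv[1],p['img'])
E
python3 look.py pics/d.png
```

```text
[200.  565.7 404.6] [[-0.9  0.3  0. ]
 [ 0.3  0.9  0. ]
 [ 0.   0.  -1. ]] 1.2 87.6712675654598 [ 0.8 -0.7 -0.1]
[[  0.3  -0.9  -0.2 136.7]
 [  0.9   0.3   0.1 588.9]
 [  0.   -0.2   1.  384.7]
 [  0.    0.    0.    1. ]] 315.5834583105654
window 0.37 [334.2, 388.1] [395.2 584.7  64. ]
```

View pics/d.png

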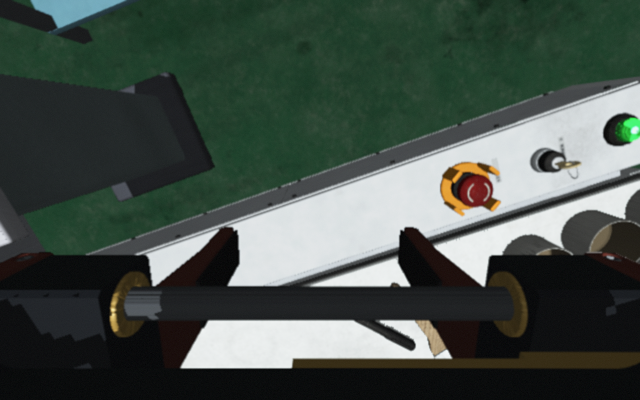

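Request:
step_arm:
  moves:
    - {"dx": -50,"dy": -26,"dz": 0,"ax": 0,"ay": 0,"az": 0,"grip": 0}
    - {"dx": -50,"dy": -26,"dz": 0,"ax": 0,"ay": 0,"az": 0,"grip": 0}
    - {"dx": -50,"dy": -26,"dz": 0,"ax": 0,"ay": 0,"az": 0,"grip": 0}
    - {"dx": -50,"dy": -26,"dz": 0,"ax": 0,"ay": 0,"az": 0,"grip": 0}
    - {"dx": -50,"dy": -26,"dz": 0,"ax": 0,"ay": 0,"az": 0,"grip": 0}
    - {"dx": -50,"dy": -26,"dz": 0,"ax": 0,"ay": 0,"az": 0,"grip": 0}
    - {"dx": -50,"dy": -26,"dz": 0,"ax": 0,"ay": 0,"az": 0,"grip": 0}
    - {"dx": -50,"dy": -26,"dz": 0,"ax": 0,"ay": 0,"az": 0,"grip": 0}
    - {"dx": -50,"dy": -26,"dz": 0,"ax": 0,"ay": 0,"az": 0,"grip": 0}
    - {"dx": 0,"dy": 0,"dz": 0,"ax": 0,"ay": 0,"az": 0,"grip": 0}

```text
clock: 2.85
position: [556.3, 184.2, 403.8]
ee_rot: [[-0.944, 0.33, 0.001], [0.33, 0.944, 0.001], [-0.001, 0.001, -1.0]]
ft_force: [-0.8, 0.1, 0.5]
opening: 87.8
```

```bash
python3 look.py pics/e.png
```

```text
[556.3 184.2 403.8] [[-0.9  0.3  0. ]
 [ 0.3  0.9  0. ]
 [-0.   0.  -1. ]] 2.85 87.81313247680515 [-0.8  0.1  0.5]
[[  0.3  -0.9  -0.2 493. ]
 [  0.9   0.3   0.1 207.3]
 [  0.   -0.2   1.  383.8]
 [  0.    0.    0.    1. ]] 315.5834583105654
window 0.96 [120.9, 265.1] [477.8 157.7  64. ]
pad_top 0.21 [98.6, 234.7] [447.4 135.5  54. ]
guard 0.59 [119.7, 263.4] [476.  155.9  60. ]
die 0.66 [104.8, 354.0] [492.1 247.5  40. ]
cup 0.81 [225.0, 521.1] [653.5 361.4  91. ]
cup 0.79 [112.0, 610.3] [573.8 455.2  91. ]
cup 0.79 [252.7, 455.3] [660.9 294.2  91. ]
keeper 0.98 [93.4, 427.0] [504.1 303.1  97. ]
keeper 0.32 [105.1, 355.9] [493.1 242.3  97. ]
```

View pics/e.png

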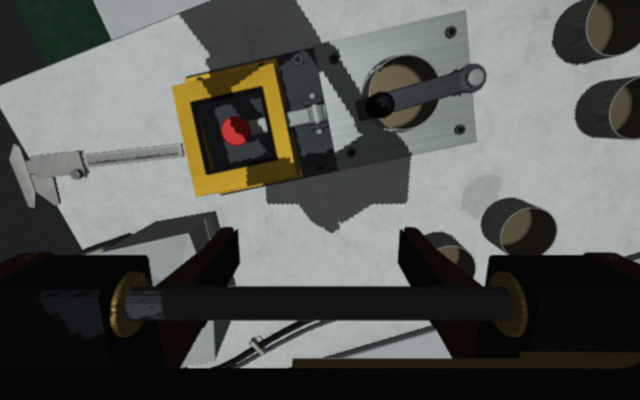

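```bash
cat > fit.py <<'E'
from h import *
from scipy.optimize import least_squares
np.set_printoptions(precision=1,suppress=True)
p=vision.get_image('wrist')
die=np.array([[-60,70,66],[60,70,66],[-55,-215,52],[-55,-111,52],[55,-215,77],[55,-111,77],[0,-163,54]],float)
px=np.array([[466,11],[477,140],[173,86],[276,57],[195,196],[302,178],[235,130]],float)
def W(q,P): 
    c,s=np.cos(q[2]),np.sin(q[2]); P=np.atleast_2d(P)
    return np.c_[q[0]+c*P[:,0]-s*P[:,1],q[1]+s*P[:,0]+c*P[:,1],P[:,2]]
r=least_squares(lambda q:(proj(p,W(q,die))-px).ravel(),[490,290,0.0],loss='soft_l1',x_scale=[10,10,.1])
q=r.x;print('die',q,(proj(p,W(q,die))-px))
k=atz(p,[104,378],140)[:2]
post=W(q,[0,55,0])[0,:2]
d=k-post;print('knob',k,'post',post,'dist',np.hypot(*d),'theta',np.arctan2(d[1],d[0])+np.pi/2-q[2])
print('window',W(q,[0,-163,64]),'pad',atz(p,[130,235],54))
for n,z in(('window',64),):
  for m in finder.silhouettes(p,n)[:1]: print(atz(p,m['at'],z))
im=p['img'].copy()
th=np.arctan2(d[1],d[0])+np.pi/2-q[2]
pts=np.vstack([die,[[-60,-70,66],[60,-70,66],[0,55,100],[85*np.sin(th),55-85*np.cos(th),140],[0,-163,64]],[[sx*31.5,-163+sy*32.5,64+sx*31.5*25/110] for sx in(-1,1) for sy in(-1,1)]])
for u in proj(p,W(q,pts)): cv2.circle(im,tuple(int(round(v)) for v in u),2,(255,0,255),-1)
cv2.imwrite('pics/f.png',cv2.resize(im[:230,120:520],(800,460)))
E
python3 fit.py
```

```text
die [495.  292.   -0.1] [[ 0.4 -1.1]
 [-0.2  2.1]
 [-0.2 -0.8]
 [-1.3  5.4]
 [ 1.6  0.5]
 [-4.2 -2.3]
 [ 2.8 -0. ]]
knob [494.9 257. ] post [501.8 346.5] dist 89.82190513415816 theta 0.048149168491250185
window [[474.7 130.2  64. ]] pad [473.8 127.5  54. ]
[475.4 156.1  64. ]
```

View pics/f.png

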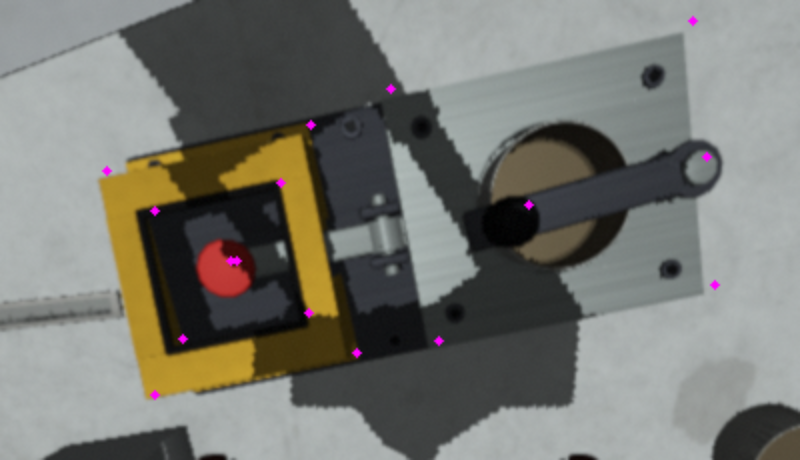

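```bash
python3 - <<'E'
s=open('fit.py').read()
s=s.replace("[0,-163,54]],float)","[-60,-70,66],[60,-70,66],[0,-163,64]],float)")
import re
s=re.sub(r"px=.*","px=np.array([[461.5,17],[471.5,146.5],[169.5,90],[270,67.5],[194,198.5],[297.5,178.5],[312.5,51.5],[332.5,173.5],[231.5,133.5]],float)",s)
s=s.replace("[104,378]","[110.5,375]").replace("[130,235]","[134,232.5]").replace("f.png","g.png")
s=s.replace("W(q,[0,-163,64])","W(q,[0,-163,64]),q[2]")
s=s.replace("print('die'","np.save('q.npy',q);print('post seen',atz(p,[83,470.5],104));print('die'")
open('fit.py','w').write(s)
E
python3 fit.py
```

```text
post seen [504.8 341.5 104. ]
die [498.3 286.6  -0.1] [[ 0.5 -1.1]
 [ 0.7  0.6]
 [-0.1 -1. ]
 [ 1.1 -0.6]
 [-1.3  1.6]
 [-3.8  1.3]
 [-1.8 -2.1]
 [ 2.2  1.2]
 [ 0.1  0.8]]
knob [498.9 253.3] post [505.4 341.1] dist 88.10540928033862 theta 0.05567367217088706
window [[477.2 125.   64. ]] -0.1298030751513282 pad [476.8 123.3  54. ]
[476.4 156.9  64. ]
```

View pics/g.png

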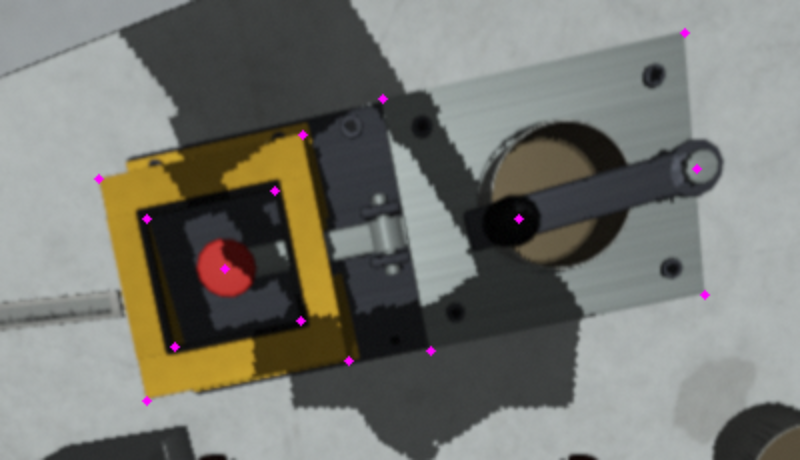

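Request:
step_arm:
  moves:
    - {"dx": 38.5,"dy": 24,"dz": 0,"ax": 0,"ay": 0,"az": 0,"grip": 0.5}
    - {"dx": 38.5,"dy": 24,"dz": 0,"ax": 0,"ay": 0,"az": 0,"grip": 0.5}
    - {"dx": 0,"dy": 0,"dz": 10,"ax": 0,"ay": 0,"az": 0.173,"grip": 0.5}
    - {"dx": 0,"dy": 0,"dz": 10,"ax": 0,"ay": 0,"az": 0.173,"grip": 0.5}
    - {"dx": 0,"dy": 0,"dz": 10,"ax": 0,"ay": 0,"az": 0.173,"grip": 0.5}
    - {"dx": 0,"dy": 0,"dz": 10,"ax": 0,"ay": 0,"az": 0.173,"grip": 0.5}
    - {"dx": 0,"dy": 0,"dz": 10,"ax": 0,"ay": 0,"az": 0.173,"grip": 0.5}
    - {"dx": 0,"dy": 0,"dz": 0,"ax": 0,"ay": 0,"az": 0,"grip": 0.5}

```text
clock: 4.45
position: [494.1, 261.5, 353.8]
ee_rot: [[-0.344, 0.939, 0.004], [0.939, 0.344, 0.003], [0.001, 0.004, -1.0]]
ft_force: [-0.3, 0.2, 0.1]
opening: 43.9
```

```bash
cat > tgt.py <<'E'
# usage: tgt.py x y (die frame) fingertip z -> remaining tool shift
from h import *
import sys
q=np.load('q.npy');c,s_=np.cos(q[2]),np.sin(q[2])
st=env.sense();R=np.array(st['ee_rot']);P=np.array(st['position'])
print(st['clock'],P,R.round(3).tolist(),st['opening'],np.round(st['ft_force'],1),'q6',np.round(st['qpos'],1))
for a in sys.argv[1:]:
    x,y,z=map(float,a.split(','));t=np.array([q[0]+c*x-s_*y,q[1]+s_*x+c*y,z+182]);print(a,'world',t.round(1),'tool',(R.T@(t-P)).round(1)); P=t
print('jaw angle in die',np.degrees(np.arctan2(R[1,1],R[0,1])-q[2]))
E
python3 - <<'E'
import numpy as np
w=[]
for t in(.05,.35,.65,.95,1.25):
    l=0 if t<.1 else 12
    w.append(f"{85*np.sin(t)+l*np.cos(.5):.1f},{55-85*np.cos(t)+l*np.sin(.5):.1f},113")
print(' '.join(w));open('w','w').write(' '.join(w))
E
python3 tgt.py $(cat w)
python3 - <<'E'
from h import *
cv2.imwrite('pics/h.png',vision.get_image('wrist')['img'])
E
```

```text
4.2,-29.9,113 39.7,-19.1,113 62.0,-6.9,113 79.7,11.3,113 91.2,34.0,113
4.45 [494.0764765  261.4506475  353.76645173] [[-0.344, 0.939, 0.004], [0.939, 0.344, 0.003], [0.001, 0.004, -1.0]] 43.89602324426666 [-0.3  0.2  0.1] q6 [24.4 -1.5 82.5  0.1 98.7  4.3]
4.2,-29.9,113 world [498.6 256.4 295. ] tool [-6.4  2.2 58.8]
39.7,-19.1,113 world [535.2 262.5 295. ] tool [-6.8 36.5  0.1]
62.0,-6.9,113 world [558.9 271.7 295. ] tool [ 0.5 25.4  0.1]
79.7,11.3,113 world [578.8 287.5 295. ] tool [ 7.9 24.1  0.1]
91.2,34.0,113 world [593.1 308.5 295. ] tool [14.8 20.7  0.1]
jaw angle in die 27.556802736832
```

View pics/h.png

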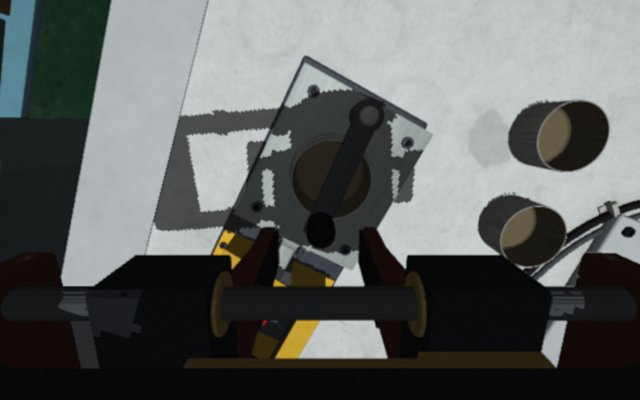

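Request:
step_arm:
  moves:
    - {"dx": -6,"dy": 2,"dz": 0,"ax": 0,"ay": 0,"az": 0,"grip": 0.5}
    - {"dx": 0,"dy": 0,"dz": 25,"ax": 0,"ay": 0,"az": 0,"grip": 0.5}
    - {"dx": 0,"dy": 0,"dz": 22,"ax": 0,"ay": 0,"az": 0,"grip": 0.5}
    - {"dx": 0,"dy": 0,"dz": 6,"ax": 0,"ay": 0,"az": 0,"grip": 0.5}
    - {"dx": 0,"dy": 0,"dz": 0,"ax": 0,"ay": 0,"az": 0,"grip": 0.5}

```text
clock: 5.12
position: [499.9, 255.7, 304.5]
ee_rot: [[-0.355, 0.935, 0.011], [0.935, 0.355, 0.005], [0.001, 0.012, -1.0]]
ft_force: [-0.4, 0.1, -0.0]
opening: 44.0
```

```bash
python3 tgt.py $(cat w)
```

```text
5.125 [499.90999267 255.70127937 304.48795864] [[-0.355, 0.935, 0.011], [0.935, 0.355, 0.005], [0.001, 0.012, -1.0]] 43.970192004056734 [-0.4  0.1 -0. ] q6 [23.6 -0.8 86.9  0.  93.3  2.8]
4.2,-29.9,113 world [498.6 256.4 295. ] tool [ 1.1 -1.1  9.5]
39.7,-19.1,113 world [535.2 262.5 295. ] tool [-7.3 36.4  0.4]
62.0,-6.9,113 world [558.9 271.7 295. ] tool [ 0.2 25.4  0.3]
79.7,11.3,113 world [578.8 287.5 295. ] tool [ 7.7 24.2  0.3]
91.2,34.0,113 world [593.1 308.5 295. ] tool [14.6 20.9  0.3]
jaw angle in die 28.223512913521517
```

Request:
step_arm:
  moves:
    - {"dx": 0,"dy": 0,"dz": 7,"ax": 0,"ay": 0,"az": 0,"grip": 0.5}
    - {"dx": -2,"dy": 11,"dz": 0,"ax": 0,"ay": 0,"az": 0,"grip": 0.5}
    - {"dx": -2,"dy": 11,"dz": 0,"ax": 0,"ay": 0,"az": 0,"grip": 0.5}
    - {"dx": -2,"dy": 11,"dz": 0,"ax": 0,"ay": 0,"az": 0,"grip": 0.5}
    - {"dx": 0,"dy": 12,"dz": 0,"ax": 0,"ay": 0,"az": 0,"grip": 0.5}
    - {"dx": 0,"dy": 12,"dz": 0,"ax": 0,"ay": 0,"az": 0,"grip": 0.5}
    - {"dx": 0,"dy": 0,"dz": 0,"ax": 0,"ay": 0,"az": 0,"grip": 0.5}

```text
clock: 6.0
position: [560.5, 271.4, 300.1]
ee_rot: [[-0.355, 0.935, 0.013], [0.935, 0.355, 0.006], [0.001, 0.015, -1.0]]
ft_force: [-0.4, 0.3, 0.8]
opening: 44.0
```

```bash
python3 tgt.py 62,-6.9,113 79.7,11.3,113 91.2,34,113
python3 - <<'E'
from h import *
p=vision.get_image('wrist')
for r in finder.boxes_of(p,'knob_mid')[:2]: print(r['conf'],r['at'],atz(p,r['at'],125))
cv2.imwrite('pics/i.png',p['img'])
E
```

```text
6.0 [560.48792498 271.37707566 300.06185534] [[-0.355, 0.935, 0.013], [0.935, 0.355, 0.006], [0.001, 0.015, -1.0]] 43.9863127559923 [-0.4  0.3  0.8] q6 [22.7  8.6 77.5  0.  93.1  1.9]
62,-6.9,113 world [558.9 271.7 295. ] tool [ 0.9 -1.5  5. ]
79.7,11.3,113 world [578.8 287.5 295. ] tool [ 7.7 24.2  0.4]
91.2,34,113 world [593.1 308.5 295. ] tool [14.6 20.9  0.3]
jaw angle in die 28.25098719179856
0.95 [167.4, 280.7] [530.11475478 308.23330709 125.        ]
```

View pics/i.png

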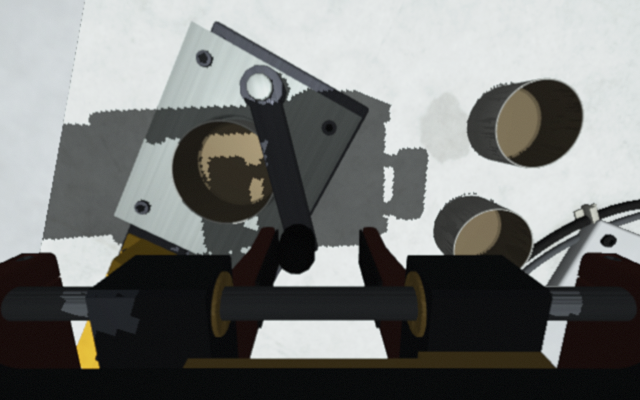

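Request:
step_arm:
  moves:
    - {"dx": 3,"dy": 11,"dz": 2,"ax": 0,"ay": 0,"az": 0,"grip": 0.5}
    - {"dx": 4,"dy": 11,"dz": 1,"ax": 0,"ay": 0,"az": 0,"grip": 0.5}
    - {"dx": 6,"dy": 9,"dz": 0,"ax": 0,"ay": 0,"az": 0,"grip": 0.5}
    - {"dx": 7,"dy": 9,"dz": 0,"ax": 0,"ay": 0,"az": 0,"grip": 0.5}
    - {"dx": 7,"dy": 9,"dz": 0,"ax": 0,"ay": 0,"az": 0,"grip": 0.5}
    - {"dx": 0,"dy": 0,"dz": 0,"ax": 0,"ay": 0,"az": 0,"grip": 0.5}
    - {"dx": 0,"dy": 0,"dz": 0,"ax": 0,"ay": 0,"az": 0,"grip": 0.5}

```text
clock: 6.98
position: [597.7, 318.0, 297.7]
ee_rot: [[-0.357, 0.934, 0.012], [0.934, 0.357, 0.006], [0.002, 0.013, -1.0]]
ft_force: [-0.5, -0.8, 0.4]
opening: 43.8
```

```bash
python3 tgt.py 91.2,34,113
python3 - <<'E'
from h import *
p=vision.get_image('wrist')
cv2.imwrite('pics/j.png',p['img'])
E
```

```text
6.975 [597.71620712 317.96174644 297.69342164] [[-0.357, 0.934, 0.012], [0.934, 0.357, 0.006], [0.002, 0.013, -1.0]] 43.81311238064558 [-0.5 -0.8  0.4] q6 [25.1 17.  68.   0.  94.2  4.2]
91.2,34,113 world [593.1 308.5 295. ] tool [-7.2 -7.7  2.6]
jaw angle in die 28.342890509168328
```

View pics/j.png

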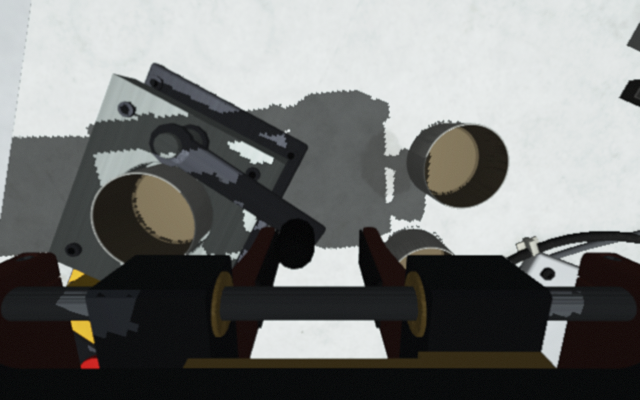

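Request:
step_arm:
  moves:
    - {"dx": 0,"dy": -4,"dz": -4,"ax": 0,"ay": 0,"az": 0,"grip": 0.5}
    - {"dx": 0,"dy": 0,"dz": -40,"ax": 0,"ay": 0,"az": 0,"grip": 0.5}
    - {"dx": 0,"dy": 0,"dz": -45,"ax": 0,"ay": 0,"az": 0,"grip": 0.5}
    - {"dx": -27,"dy": -36,"dz": 0,"ax": 0,"ay": 0,"az": 0,"grip": 1}
    - {"dx": -27,"dy": -36,"dz": 0,"ax": 0,"ay": 0,"az": 0,"grip": 1}
    - {"dx": -27,"dy": -36,"dz": 0,"ax": 0,"ay": 0,"az": 0,"grip": 1}
    - {"dx": -27,"dy": -36,"dz": 0,"ax": 0,"ay": 0,"az": 0,"grip": 1}
    - {"dx": -25,"dy": -31,"dz": 0,"ax": 0,"ay": 0,"az": 0,"grip": 1}
    - {"dx": 0,"dy": 0,"dz": 0,"ax": 0,"ay": 0,"az": 0.165,"grip": 1}
    - {"dx": 0,"dy": 0,"dz": 0,"ax": 0,"ay": 0,"az": 0.165,"grip": 1}
    - {"dx": 0,"dy": 0,"dz": 0,"ax": 0,"ay": 0,"az": 0.165,"grip": 1}
    - {"dx": 0,"dy": 0,"dz": 0,"ax": 0,"ay": 0,"az": 0,"grip": 1}

```text
clock: 8.52
position: [469.2, 119.9, 392.6]
ee_rot: [[0.148, 0.989, 0.026], [0.989, -0.148, 0.007], [0.011, 0.025, -1.0]]
ft_force: [0.2, -0.5, -0.3]
opening: 0.8
```

```bash
python3 tgt.py 0,-163,90 0,-163,35
python3 - <<'E'
from h import *
np.set_printoptions(precision=1,suppress=True)
q=np.load('q.npy');c,s=np.cos(q[2]),np.sin(q[2])
p=vision.get_image('wrist')
a=vision.get_image('side');b=vision.get_image('scene')
for n in('knob_mid','pad_top'):
  for v in(p,a,b): print(n,[(round(r['conf'],2),r['at'],atz(v,r['at'],122 if n[0]=='k' else 54)) for r in finder.boxes_of(v,n)[:2]])
# project predicted points: knob, window corners, die corners
im=p['img'].copy()
f=lambda P:np.c_[q[0]+c*P[:,0]-s*P[:,1],q[1]+s*P[:,0]+c*P[:,1],P[:,2]]
pts=np.array([[-60,70,66],[60,70,66],[-60,-70,66],[60,-70,66],[55,-111,77],[-55,-111,52]]+[[x,-163+y,64+x*25/110] for x in(-31.5,31.5) for y in(-32.5,32.5)],float)
for u in proj(p,f(pts)):
  if abs(u).max()<2000: cv2.circle(im,tuple(int(round(v)) for v in u),3,(255,0,255),-1)
cv2.imwrite('pics/k.png',im)
E
```

```text
8.525 [469.22191259 119.90283467 392.5546679 ] [[0.148, 0.989, 0.026], [0.989, -0.148, 0.007], [0.011, 0.025, -1.0]] 0.7713104002711505 [ 0.2 -0.5 -0.3] q6 [ 1.030e+01 -1.350e+01  8.960e+01  1.000e-01  1.024e+02  1.880e+01]
0,-163,90 world [477.2 125.  272. ] tool [  4.9   4.1 120.8]
0,-163,35 world [477.2 125.  217. ] tool [-0.6 -1.4 55. ]
jaw angle in die -1.0964970301782833
knob_mid [(0.65, [165.5, 318.0], array([481.3, 154.1, 122. ])), (0.54, [88.9, 316.3], array([488.6, 211.6, 122. ]))]
knob_mid [(0.8, [208.9, 312.3], array([551. , 360.2, 122. ]))]
knob_mid [(0.45, [202.3, 296.2], array([498.3, 320.2, 122. ]))]
pad_top [(0.95, [165.3, 315.9], array([479.5, 145.5,  54. ]))]
pad_top [(0.53, [205.2, 376.1], array([463.4, 142.2,  54. ]))]
pad_top [(0.72, [259.9, 319.4], array([477.4, 137.7,  54. ]))]
```

View pics/k.png

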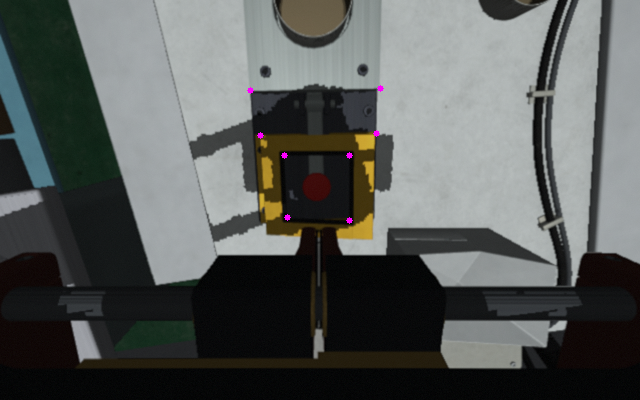

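Request:
step_arm:
  moves:
    - {"dx": 6,"dy": 7,"dz": 0,"ax": 0.025,"ay": -0.011,"az": 0,"grip": 1}
    - {"dx": 0,"dy": 0,"dz": 35,"ax": 0,"ay": 0,"az": -0.02,"grip": 1}
    - {"dx": 0,"dy": 0,"dz": 35,"ax": 0,"ay": 0,"az": 0,"grip": 1}
    - {"dx": 0,"dy": 0,"dz": 30,"ax": 0,"ay": 0,"az": 0,"grip": 1}
    - {"dx": 0,"dy": 0,"dz": 0,"ax": 0,"ay": 0,"az": 0,"grip": 1}

```text
clock: 9.6
position: [479.2, 126.5, 289.7]
ee_rot: [[0.126, 0.992, -0.006], [0.992, -0.126, -0.001], [-0.002, -0.006, -1.0]]
ft_force: [-0.4, -0.1, -0.1]
opening: 1.2
```

```bash
python3 tgt.py 0,-163,80 0,-163,37
```

```text
9.6 [479.24830256 126.48694333 289.65380004] [[0.126, 0.992, -0.006], [0.992, -0.126, -0.001], [-0.002, -0.006, -1.0]] 1.1648714675856895 [-0.4 -0.1 -0.1] q6 [ 10.9 -10.4  97.3  -0.   93.4  18.1]
0,-163,80 world [477.2 125.  262. ] tool [-1.7 -1.7 27.7]
0,-163,37 world [477.2 125.  219. ] tool [ 0.1  0.2 43. ]
jaw angle in die 0.19557971093753876
```

Request:
step_arm:
  moves:
    - {"dx": -1,"dy": -1,"dz": 20,"ax": 0,"ay": 0,"az": 0,"grip": 1}
    - {"dx": 0,"dy": 0,"dz": 15,"ax": 0,"ay": 0,"az": 0,"grip": 1}
    - {"dx": 0,"dy": 0,"dz": 10,"ax": 0,"ay": 0,"az": 0,"grip": 1}
    - {"dx": 0,"dy": 0,"dz": 4,"ax": 0,"ay": 0,"az": 0,"grip": 1}
    - {"dx": 0,"dy": 0,"dz": 4,"ax": 0,"ay": 0,"az": 0,"grip": 1}
    - {"dx": 0,"dy": 0,"dz": 4,"ax": 0,"ay": 0,"az": 0,"grip": 1}

```text
clock: 10.35
position: [479.2, 125.6, 233.8]
ee_rot: [[0.126, 0.992, -0.001], [0.992, -0.126, -0.001], [-0.002, -0.001, -1.0]]
ft_force: [-2.1, -2.0, 4.7]
opening: 0.6
```

```bash
python3 tgt.py 0,-163,37
```

```text
10.35 [479.16971408 125.58183902 233.84753724] [[0.126, 0.992, -0.001], [0.992, -0.126, -0.001], [-0.002, -0.001, -1.0]] 0.5849747675666305 [-2.1 -2.   4.7] q6 [ 1.080e+01 -9.100e+00  1.019e+02 -1.000e-01  8.730e+01  1.800e+01]
0,-163,37 world [477.2 125.  219. ] tool [-0.8 -1.9 14.8]
jaw angle in die 0.19459791846444177
```

Request:
step_arm:
  moves:
    - {"dx": 0,"dy": -1,"dz": 4,"ax": 0,"ay": 0,"az": 0,"grip": 1}
    - {"dx": 0,"dy": 0,"dz": 4,"ax": 0,"ay": 0,"az": 0,"grip": 1}
    - {"dx": 0,"dy": 0,"dz": 4,"ax": 0,"ay": 0,"az": 0,"grip": 1}

```text
clock: 10.72
position: [478.5, 124.5, 225.6]
ee_rot: [[0.127, 0.992, 0.002], [0.992, -0.127, -0.005], [-0.004, 0.003, -1.0]]
ft_force: [-4.9, -2.8, 7.9]
opening: 0.6
```

```bash
python3 tgt.py 0,-163,37
```

```text
10.725 [478.53184184 124.53916844 225.57541926] [[0.127, 0.992, 0.002], [0.992, -0.127, -0.005], [-0.004, 0.003, -1.0]] 0.5688218609534429 [-4.9 -2.8  7.9] q6 [ 10.7  -9.  102.6  -0.3  86.3  18.1]
0,-163,37 world [477.2 125.  219. ] tool [ 0.3 -1.4  6.6]
jaw angle in die 0.1414459284907332
```

Request:
step_arm:
  moves:
    - {"dx": 0,"dy": 0,"dz": 5,"ax": 0,"ay": 0,"az": 0,"grip": 1}
    - {"dx": 0,"dy": 0,"dz": 5,"ax": 0,"ay": 0,"az": 0,"grip": 1}
    - {"dx": 0,"dy": 0,"dz": 5,"ax": 0,"ay": 0,"az": 0,"grip": 1}

```text
clock: 11.1
position: [478.5, 124.1, 219.8]
ee_rot: [[0.127, 0.992, 0.005], [0.992, -0.127, -0.005], [-0.004, 0.006, -1.0]]
ft_force: [-17.2, -4.0, 32.3]
opening: 0.5
```

```bash
python3 tgt.py 0,-163,37
```

```text
11.1 [478.49796639 124.08604422 219.7958995 ] [[0.127, 0.992, 0.005], [0.992, -0.127, -0.005], [-0.004, 0.006, -1.0]] 0.4717646107175438 [-17.2  -4.   32.3] q6 [ 10.7  -8.8 103.1  -0.3  85.5  18. ]
0,-163,37 world [477.2 125.  219. ] tool [ 0.7 -1.4  0.8]
jaw angle in die 0.13986116585752983
```

Request:
step_arm:
  moves:
    - {"dx": 0,"dy": 0,"dz": 3.5,"ax": 0,"ay": 0,"az": 0,"grip": 1}
    - {"dx": 0,"dy": 0,"dz": 3.5,"ax": 0,"ay": 0,"az": 0,"grip": 1}
    - {"dx": 0,"dy": 0,"dz": 3.5,"ax": 0,"ay": 0,"az": 0,"grip": 1}
    - {"dx": 0,"dy": 0,"dz": 3.5,"ax": 0,"ay": 0,"az": 0,"grip": 1}

```text
clock: 11.6
position: [477.8, 124.0, 220.3]
ee_rot: [[0.126, 0.992, 0.008], [0.992, -0.126, -0.004], [-0.003, 0.009, -1.0]]
ft_force: [-11.2, -2.9, 18.8]
opening: 0.4
```

Run:
```python
from h import *
np.set_printoptions(precision=1,suppress=True)
a=vision.get_image('side');w=vision.get_image('wrist')
cv2.imwrite('pics/l.png',np.hstack([cv2.resize(a['img'][150:290,240:440],(400,280)),cv2.resize(w['img'],(400,250))[:250] if 0 else cv2.copyMakeBorder(cv2.resize(w['img'],(400,250)),0,30,0,0,cv2.BORDER_CONSTANT)]))
s=env.sense();print(s['clock'],s['position'],s['ft_force'])
```

```text
11.7 [477.8 124.  220.3] [-10.5  -2.6  18.9]
```

View pics/l.png

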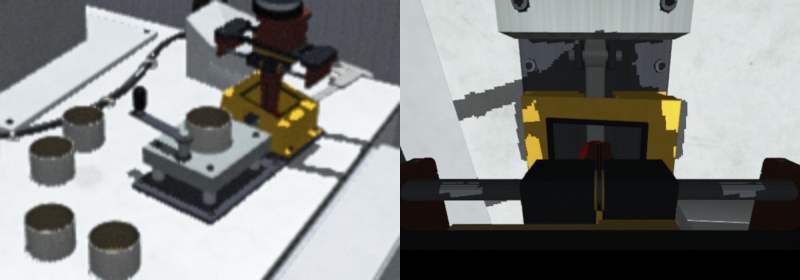

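The strap is swung clear, the cup stands raised, and the fingers are holding the pad at its stop with about 19 N. That is well above the 9 N spring, so I'm handing in.

Run:
```python
from h import *
env.sign_off();s=env.sense();print(s['clock'],s['position'],s['ft_force'])
```

```text
the job is handed in; nothing more can be done
the job is handed in; nothing more can be done
```

I pushed the keeper strap aside by its knob, then reached through the guard window with closed fingertips and pressed the red pad to its stop. I handed the job in at 11.7 s, still holding it down.

- **Lever:** the fingertips stopped at about 38 mm above the worktop, and 37 mm was expected at the stop. The upward force was about 19 N, against 9 N from the spring when fully down. I take that as the lever being at its stop.
- **Cup and keeper:** the last side picture shows the cup raised and upright, with the strap well off it. By eye the strap is at about 1.3 rad. I did not measure the cup's rise or the strap angle.
- **Guard and bystanders:** I saw no sign of contact with either. I estimated about 18 mm between the fingers and the window edge in each direction. I did not re-measure where the bystanders lie.
- **Loose ends:**
  - The force reading also had 10 to 17 N sideways while pressing. I read that as friction on the pad, but it was not checked separately.
  - The networks placed the pad and window 13 to 30 mm off from my fit in several views. I went by the fit, which matched the close-up pictures.
  - I viewed 11 pictures, one over the budget. The first move call was refused because of missing keys, and nothing moved.

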